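# Rack the short filter paddle, hold the long one in the reader slot

### The arm

A 7-joint arm with a two-finger parallel gripper is mounted at the origin on the work surface. World frame = base frame: x ahead of the robot, y to its left, z up, the work surface at z = 0. Lengths are in m, angles in rad, forces in N, time in s.
With the tool pointing down it reaches from about 0.4 to 0.85 m from the base axis. Payload 4.5 kg.
Tool frame: the origin (TCP) lies where the fingers leave the gripper's body, on its centre line; the fingertips stand 64 mm ahead of it and the grasp point (between the pads) lies 45 mm ahead of it; z points along the fingers, y is the line along which they close (so a half turn about z gives the same grasp; the last joint's range is limited). The gripper opens to 88 mm and grips with 3 to 60 N. Pads are 18 mm wide; open, the fingers measure 123 mm over their backs; the gripper's body (75 mm by 187 mm) begins 45 mm behind the grasp point.
Start: joints at [1.136, 0.689, -0.195, 1.565, 0.157, 0.902, -0.215], TCP at [0.282, -0.558, 0.303] pointing down, gripper open.
Joint ranges: [-3.01, 3.01], [-0.46, 2.08], [-1.47, 1.51], [0.13, 2.56], [-1, 4.14], [0.04, 2.09], [-2.66, 2.66]. Speed limits (rad/s): [2.57, 2.57, 3.14, 3.14, 3.14, 3.14, 3.14].

### API

Orientations are given as a unit quaternion [x, y, z, w].
In Python, from plant import r gives the robot as it stands.
- The arm moves only by the tool play_rows, never from a script. Its arguments are lists of equal length, an entry for each row: "translation": the shift along the tool's x, y, z in m, a list of three; "delta_rot": the turn, a rotation vector about the tool's x, y, z in degrees, a list of three; "grip": the opening, from -1 (shut) to 1 (fully open). In form: {"translation": [[x, y, z], ...], "delta_rot": [[rx, ry, rz], ...], "grip": [grip, ...]}. A call has 1 to 20 rows; each row shifts and turns the commanded pose from where the row before left it, along the tool's axes as they then stand; what a row does not reach is not made up. A row lasts 1/8 s, in which the tool goes at most 62.5 mm and 10.7 degrees, less where a joint would pass 70% of its speed; a pose out of reach is approached as far as the arm can. A call with a gripper value outside its range is refused whole. The fingers move at their own pace and stop on an object; "squeeze" is the grip in N (left out, the last holds). Time passes only in rows, so rows that do not move let the fingers close. It gives the time, the measured TCP pose, the force, the opening and the grip force at its end, in the units of the state.
- r.get_state(): the state, without advancing time (a new reading comes with each control period).
- r.snapshot(name): name is "scene" or "top" or "wrist"; returns the picture (420x560x3 uint8, blue, green, red); there is no depth.
- r.get_calibration(name): a dict with "intrinsics" (3x3 intrinsics, pixels), "eye" and "rotation" of the camera in the world. Camera axes: x right, y up, looking along -z (the intrinsics and any distortion apply to the point x, -y, -z); pixel columns grow to the right and rows downward; lengths in m; the calibration is good to about 2 mm. A picture is of the moment at which its call begins: read the wrist's pose just before it. get_calibration takes no time and is no camera call; for the wrist camera it gives the pose at the moment of the call.
- r.finish_job(): hands the job in; it is judged then, once.
Trained networks look in the newest picture that a camera, given by its name, has taken for a name from the list of things; names that differ only in an ending like _2 or _b are one class to them, and where a whole thing is asked for, a point or a joint stands for the part that bears it (a point fixed in the world has none). Each returns a list of dicts, best first, with "confidence" (0 to 1); they miss things now and then, are a little off and sometimes report something else, mostly with a low value. They report only what shows in the picture. A call takes as long as a camera call.
- r.look_for(camera, target): "point" ([x, y, z] in m, in world coordinates, good to about 4 mm: the middle of the surface that is visible of it).
- r.silhouettes(camera, target): "pixels" (420x560 bool, what is visible of it).
The state is a dict: "clock": time; "q": joint angles; "qd": joint speeds; "joint_torque": joint torques, N m; "tool_pos": TCP position; "eef_rot": TCP orientation; "contact_force": force on the tool from outside, world axes, zero at the start; "moment": the same for the moment, N m; "opening": opening from 0.0 (shut) to 1.0 (fully open); "finger_force": force on a finger pad.
Only numpy, scipy, OpenCV 4.12 (cv2) and the standard library are available. Lean on these libraries where they do the work, as an engineer would, in place of code of your own. Each camera call takes 0.05 s, during which the arm holds its last target. There are 200 camera calls.

### The job

Two look-alike filter paddles, one short and one long, stand in the green stand. First put the short one fully down into the free pocket of the white rack's row that holds the other short paddle and let go of it; then pass the long one, blade down, through the slot in the top plate of the reader and finish while holding it there with the gripper, upright, still and not forced against the slot, with its red band level with the plate's top face. Leave the two paddles already racked, the amber bottle and the beaker alone.

Things in the scene. Friction and masses are not known exactly. Their poses are not given: they have to be found in the camera images.
- short: Short loose filter paddle: upright aluminium blade 26 (x) x 8 (y) mm, 75 mm long (foot's last 4 mm 24 x 6), under a blue head 30 (x) x 16 (y) x 34 mm. Origin: centre of the foot; z up to the head. Red band 8 mm tall round the blade, middle 40 mm below the head; amber window near the foot. About 75 g. Starts upright in either pocket of the stand.
- long: Long loose filter paddle: same as the short one, but the blade is 100 mm long below the head (134 mm in all), about 90 g. Origin: centre of the foot; x along the 26 mm width, y along the 8 mm thickness, z up to the head. Starts upright in the stand's other pocket, its head 25 mm higher than the short one's.
- short_head (a point): Middle of the short paddle's blue head, 92 mm above its foot: the place to grip, across the 16 mm thickness (paddle y).
- long_head (a point): Middle of the long paddle's blue head, 117 mm above its foot: the place to grip, across the 16 mm thickness (paddle y).
- long_band (a point): Middle of the long paddle's red band, on the blade's centre line, 60 mm above its foot.
- racked_short: A short paddle (same as short) already standing in the rack; it shows which of the two rows is the short row. Loose; leave it.
- racked_long: A long paddle (same as long) already standing in the rack's other row. Loose; leave it.
- rack: Fixed white block 130 x 130 x 50 mm, origin mid-underside. Pockets at x = -34, +34 mm, y = -38, +38 mm; a row is the two pockets of equal x. Pockets: 29 mm along x, 11 mm along y, 40 mm deep (floor 10 mm above the bench), 3 mm chamfer. Racked paddles stand at (-34, +38) and (+34, -38) mm, either one in either place, blade width along x.
- free_a (a point): Mouth centre, on the rack's top face 50 mm above the bench, of the free pocket at rack (-34, -38) mm: it is in the short row if the racked short paddle has negative rack x.
- free_b (a point): Mouth centre of the free pocket at rack (+34, +38) mm: it is in the short row if the racked short paddle has positive rack x.
- stand: Fixed green stand 70 x 130 x 50 mm, origin at the middle of its underside, two pockets like the rack's at stand y = -38 and +38 mm holding the short and long paddle, blade width along stand x.
- reader: Fixed white instrument, origin mid-underside of its chamber. Grey top plate 130 x 130 x 12 mm, top 120 mm above the bench; slot through its middle 28 mm along x, 10 mm along y (2 mm more than the blade each way), 3 mm chamfer. Below: empty chamber, open on its x sides, floor 20 mm above the bench; nothing inside carries the paddle. Keypad ledge on the +x side, 55 mm high.
- slot (a point): Middle of the slot's mouth, in the plate's top face; axes as the reader's (x along the slot's length, z up).
- amber_bottle: Bystander: loose amber bottle with black cap, 66 mm across, 130 mm tall, origin at the middle of its foot.
- beaker: Bystander: loose open glass beaker, 70 mm across, 80 mm tall, origin at the middle of its foot.

How it is judged:
On the way, in this order (a step that is already met when the one before it is completed fails the run):
1. the short paddle stands released in the free pocket of the short row ((((horizontal distance between short and free_a below 0.007 m and z of short in the frame of rack between 0.004 and 0.016 m) and x of racked_short in the frame of rack below 0 m) or ((horizontal distance between short and free_b below 0.007 m and z of short in the frame of rack between 0.004 and 0.016 m) and x of racked_short in the frame of rack above 0 m)) and angle between short's own z axis and vertical below 0.15 rad and contact force between short and the fingers below 0.2 N and linear speed of short below 0.03 m/s), for 0.3 s.
2. the long paddle's foot is through the slot, at least 20 mm below the plate's top face (z of long in the frame of slot below -0.02 m and horizontal distance between long and slot below 0.006 m and contact force between long and the fingers above 1 N), for 0.2 s.
At the end, for the whole second after the job is handed in: Short paddle released at rest in the short row: foot within 7 mm of the free pocket's centre, 6 mm of its floor, tilt under 0.15 rad. Long one gripped (over 1.5 N), still, tilt under 0.06 rad, band middle within 7 mm of plate-top height and 5 mm of slot centre, under 15 N on the reader (all of step 1 and horizontal distance between long_band and slot below 0.005 m and z of long_band in the frame of slot between -0.007 and 0.007 m and angle between long's own z axis and vertical below 0.06 rad and contact force between long and the fingers above 1.5 N and contact force between long and reader below 15 N and linear speed of long below 0.02 m/s); the arm keeps its last pose, push and grip.
It fails at once if a racked paddle is disturbed (moved over 15 mm) (distance of any of racked_short, racked_long from where it was at the start of the episode above 0.015 m).
It fails at once if the amber bottle or the beaker is disturbed (moved over 20 mm or tipped over 0.5 rad) (distance of any of amber_bottle, beaker from where it was at the start of the episode above 0.02 m or angle between any of amber_bottle, beaker's own z axis and vertical above 0.5 rad).
It also fails if it takes over 61 s, if anything falls off the work surface, if the arm or the gripper's body presses on something with over 40 N, if the wrist force passes 120 N, or if a joint passes its speed limit or range.

## Working session

There is one attempt and no reset: what is moved stays moved. The work goes in short steps, Python scripts to look and compute and a tool call to move; the robot and the scene stay as the last step left them, time stands still between calls to the robot, and variables do not carry over. Pictures are saved under pics/ and viewed, at most 10 in all, crops included, and the job is handed in when it is done.

Besides the shell and the picture viewer there is one more tool, called after "Emit:" as a command line: name --argument value ..., lists and objects as JSON in quotes. play_rows: Moves the arm, as the interface text tells. Its arguments: {"type":"object","properties":{"translation":{"type":"array","items":{"type":"array","items":{"type":"number"}}},"delta_rot":{"type":"array","items":{"type":"array","items":{"type":"number"}}},"grip":{"type":"array","items":{"type":"number"}},"squeeze":{"type":"number"}},"required":["translation","delta_rot","grip"]}

```bash
mkdir -p pics; ls; cat > h.py <<'E'
import numpy as np, cv2
from plant import r
def cal(n):
    c=r.get_calibration(n); return np.array(c["intrinsics"]),np.array(c["eye"]),np.array(c["rotation"]),c
def ray(c,u,v):
    K,e,R=c[:3]; d=np.linalg.inv(K)@np.array([u,v,1.]); d=R@np.array([d[0],-d[1],-d[2]]); return e,d/np.linalg.norm(d)
def proj(c,p):
    K,e,R=c[:3]; q=R.T@(np.asarray(p)-e); q=K@np.array([q[0],-q[1],-q[2]]); return q[:2]/q[2]
def atz(c,u,v,z):
    e,d=ray(c,u,v); return e+d*(z-e[2])/d[2]
def tri(rs):
    A=np.zeros((3,3));b=np.zeros(3)
    for e,d in rs:
        M=np.eye(3)-np.outer(d,d);A+=M;b+=M@e
    return np.linalg.solve(A,b)
E
python3 - <<'E'
from h import *
np.set_printoptions(precision=4,suppress=True)
s=r.get_state();print(s)
for n in ["scene","top","wrist"]:
    im=r.snapshot(n);cv2.imwrite(f"pics/{n}0.png",im);print(n,r.get_calibration(n))
    for t in ["short","long","short_head","long_head","long_band","racked_short","racked_long","rack","free_a","free_b","stand","reader","slot","amber_bottle","beaker"]:
        if n=="wrist":continue
        for o in r.look_for(n,t)[:3]: print(n,t,np.array(o["point"]),round(o["confidence"],2))
print(r.get_state()["clock"])
E
```

```text
pics
{'clock': 0.0, 'q': array([ 1.1358,  0.69  , -0.1945,  1.5663,  0.1573,  0.9025, -0.2151]), 'qd': array([-0.0007, -0.001 , -0.0023,  0.001 , -0.0016, -0.0009, -0.0011]), 'joint_torque': array([ -0.0005, -52.756 ,  -1.2669, -15.3428,  -0.0526,   0.0066,
         0.0002]), 'tool_pos': array([ 0.2821, -0.5571,  0.3019]), 'eef_rot': array([ 0.9726,  0.2323, -0.0003, -0.0009]), 'contact_force': array([ 0.266 , -0.2799, -0.1561]), 'moment': array([0.0221, 0.0204, 0.0149]), 'finger_force': 0.0, 'opening': 0.9986961524436829}
scene {'intrinsics': array([[411.3406,   0.    , 284.4915],
       [  0.    , 411.3406, 213.9204],
       [  0.    ,   0.    ,   1.    ]]), 'eye': array([ 0.9253, -0.5017,  0.764 ]), 'rotation': array([0.3453, 0.1004, 0.2597, 0.8962])}
scene short [ 0.4861 -0.271   0.1084] 0.71
scene long [ 0.4671 -0.3396  0.1319] 0.69
scene short_head [ 0.4855 -0.2685  0.1137] 0.67
scene long_head [ 0.4645 -0.3423  0.1326] 0.56
scene long_band [ 0.4639 -0.3369  0.1288] 0.9
scene racked_short [ 0.631  -0.0901  0.0991] 0.78
scene racked_short [ 0.599  -0.0818  0.049 ] 0.35
scene rac
[... 1283 characters left out ...]
acked_long [ 0.5456 -0.0218  0.1482] 0.47
top rack [ 0.5889 -0.056   0.0463] 0.73
top free_a [ 0.5881 -0.0513  0.0525] 0.77
top free_b [ 0.5881 -0.0513  0.0525] 0.77
top stand [ 0.4674 -0.2965  0.05  ] 0.59
top reader [0.4741 0.2478 0.116 ] 0.61
top slot [0.4793 0.2438 0.1221] 0.6
top amber_bottle [0.7736 0.211  0.0877] 0.92
top amber_bottle [ 0.589  -0.0482  0.0464] 0.47
top beaker [ 0.7437 -0.243   0.0518] 0.93
top beaker [0.4765 0.244  0.1201] 0.67
wrist {'intrinsics': array([[370.5566,   0.    , 275.8061],
       [  0.    , 370.5566, 207.4606],
       [  0.    ,   0.    ,   1.    ]]), 'eye': array([ 0.3461, -0.5257,  0.3839]), 'rotation': array([-0.1203,  0.0735, -0.5184,  0.8434])}
1.65
```

View pics/scene0.png

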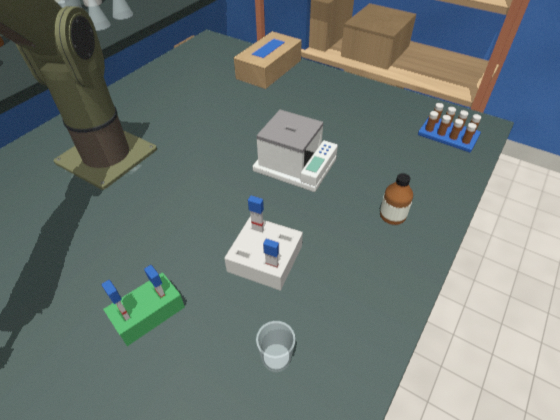

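View pics/top0.png

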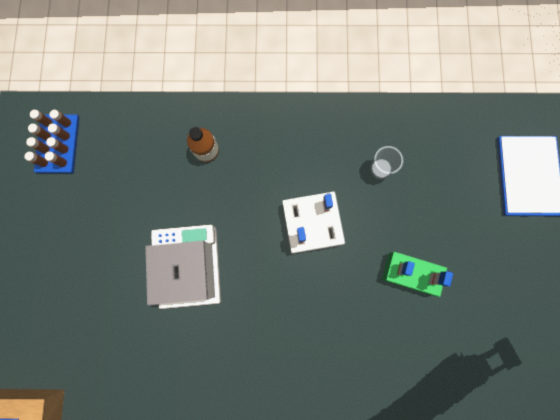

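```bash
sed -i 's/^import numpy as np, cv2/import numpy as np, cv2\nfrom scipy.spatial.transform import Rotation as Ro\nnp.set_printoptions(precision=4,suppress=True)/; s/R=.*//' h.py; python3 - <<'E'
s=open('h.py').read()
import re
s='''import numpy as np, cv2
from scipy.spatial.transform import Rotation as Ro
np.set_printoptions(precision=4,suppress=True)
from plant import r
def cal(n):
    c=r.get_calibration(n); return np.array(c["intrinsics"]),np.array(c["eye"]),Ro.from_quat(c["rotation"]).as_matrix()
def ray(c,u,v):
    K,e,R=c; d=np.linalg.inv(K)@np.array([u,v,1.]); d=R@np.array([d[0],-d[1],-d[2]]); return e,d/np.linalg.norm(d)
def proj(c,p):
    K,e,R=c; q=R.T@(np.asarray(p)-e); q=K@np.array([q[0],-q[1],-q[2]]); return q[:2]/q[2]
def atz(c,u,v,z):
    e,d=ray(c,u,v); return e+d*(z-e[2])/d[2]
def tri(rs):
    A=np.zeros((3,3));b=np.zeros(3)
    for e,d in rs:
        M=np.eye(3)-np.outer(d,d);A+=M;b+=M@e
    p=np.linalg.solve(A,b)
    return p,max(np.linalg.norm(np.cross(p-e,d)) for e,d in rs)
def blobs(im,lo,hi,amin=20):
    m=cv2.inRange(cv2.cvtColor(im,cv2.COLOR_BGR2HSV),lo,hi)
    n,l,st,c=cv2.connectedComponentsWithStats(m)
    return [(st[i,4],c[i],st[i],l==i) for i in range(1,n) if st[i,4]>=amin]
def rect_at(c,mask,z):
    "min-area rect of a mask's outline projected on height z: centre, size, angle"
    ct=max(cv2.findContours(mask.astype(np.uint8),cv2.RETR_EXTERNAL,cv2.CHAIN_APPROX_NONE)[0],key=cv2.contourArea)
    P=np.array([atz(c,u,v,z)[:2] for u,v in ct[:,0]],np.float32)
    return cv2.minAreaRect(P*1000)
'''
open('h.py','w').write(s)
E
python3 - <<'E'
from h import *
for n in ["scene","top"]:
    im=cv2.imread(f"pics/{n}0.png");c=cal(n)
    for a,p,st,m in blobs(im,(105,150,60),(125,255,255)): print(n,a,p,st[:4],atz(c,*p,.11)[:2])
    for a,p,st,m in blobs(im,(50,150,60),(75,255,255),200): print(n,'green',a,p)
a=cv2.imread("pics/scene0.png")[190:290,220:310];b=cv2.imread("pics/top0.png")[185:260,270:350]
cv2.imwrite("pics/z1.png",np.hstack([cv2.resize(a,(400,444),interpolation=2),cv2.resize(b,(400,375),interpolation=2) if 0 else cv2.copyMakeBorder(cv2.resize(b,(400,375),interpolation=2),0,69,0,0,0)]))
E
```

```text
scene 3055 [188.1326  33.7993] [104   0 152  85] [-0.1431  0.5449]
scene 1286 [288.1928  17.423 ] [265   0  45  48] [0.0844 0.8519]
scene 49 [356.9184   5.4898] [354   0   8  12] [0.2551 1.0924]
scene 22 [364.7273   1.7273] [361   0   9   6] [0.2652 1.1434]
scene 2956 [450.6861  25.3721] [371   0 134  59] [0.6245 1.1108]
scene 4442 [532.7312  76.2267] [490   0  70 154] [0.9479 0.8887]
scene 198 [267.9747  47.8535] [254  40  29  17] [0.1561 0.6081]
scene 1223 [ 25.372  117.2208] [ 0 91 59 56] [-0.1791 -0.0788]
scene 52 [490.1923 108.8269] [485 102  11  13] [0.8816 0.6387]
scene 598 [448.9866 136.9766] [418 119  62  33] [0.8238 0.4514]
scene 197 [255.269 204.198] [248 196  15  17] [ 0.5388 -0.0117]
scene 178 [270.7135 247.5056] [264 240  14  16] [ 0.6334 -0.0929]
scene 186 [152.6505 275.414 ] [145 266  17  20] [ 0.4815 -0.2673]
scene 208 [111.1202 291.149 ] [102 280  19  23] [ 0.4417 -0.333 ]
top 899 [ 63.6085 148.6118] [ 34 114  45  59] [0.7494 0.5372]
top 20 [ 43.35 126.7 ] [ 40 124   8   7] [0.8039 0.5916]
top 302 [515.1192 193.5199] [498 136  62  80] [ 0.6475 -0.5165]
top 20 [ 42.   140.15] [ 38 138   8   6] [0.7702 0.5911]
top 25 [ 39.76 153.32] [ 36 151   8   6] [0.7375 0.5927]
top 70 [328.0714 200.4143] [325 195   7  12] [ 0.6285 -0.0875]
top 73 [301.0685 234.0822] [298 228   7  13] [ 0.5503 -0.0256]
top 111 [407.7387 268.2162] [402 262  12  13] [ 0.4756 -0.2635]
top 157 [445.8344 278.2866] [439 271  14  15] [ 0.4542 -0.3467]
top green 250 [425.136 283.5  ]
```

View pics/z1.png

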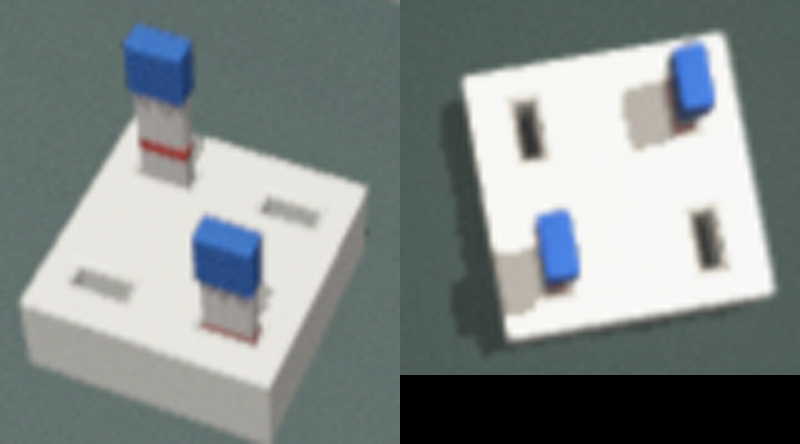

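The crop shows the far racked paddle (-x, +y in world) is the tall one (red band well above the rack), and the near one (+x, -y) is short. So the target is the free pocket at world (+x, +y): top pixel about (296,211), scene pixel about (285,237).

```bash
python3 - <<'E'
from h import *
cs,ct=cal("scene"),cal("top")
S=cv2.imread("pics/scene0.png");T=cv2.imread("pics/top0.png")
for k,a,b in [("Rlong",(255.27,204.2),(301.07,234.08)),("Rshort",(270.71,247.5),(328.07,200.41)),("short",(152.65,275.41),(407.74,268.22)),("long",(111.12,291.15),(445.83,278.29)),
  ("free+",(285.5,237.5),(296,211)),("free-",(243,254),(332,232.8))]:
    print(k,*tri([ray(cs,*a),ray(ct,*b)]))
# rack & stand outline in top
hsv=cv2.cvtColor(T,cv2.COLOR_BGR2HSV)
g=cv2.inRange(hsv,(45,100,40),(80,255,255)); print(g.sum()/255)
m=np.zeros_like(g);m[240:310,370:470]=g[240:310,370:470]
print("stand",rect_at(ct,cv2.morphologyEx(m,cv2.MORPH_CLOSE,np.ones((9,9))),.05))
w=cv2.inRange(hsv,(0,0,200),(180,60,255));m=np.zeros_like(w);m[185:260,275:350]=w[185:260,275:350]
print("rack",rect_at(ct,cv2.morphologyEx(m,cv2.MORPH_CLOSE,np.ones((15,15))),.05))
# slot: dark in plate
gray=T.mean(2); sub=gray[258:288,165:190]; print(sub[:, ::1].astype(int)[4:24,4:20])
print("slot top@.12",atz(ct,177,272,.12), "scene",atz(cs,291,129,.12))
c=cv2.imread("pics/scene0.png")[105:190,245:345];b=T[215:315,135:225]
cv2.imwrite("pics/z2.png",np.hstack([cv2.resize(c,(400,340),interpolation=2),cv2.resize(b,(306,340),interpolation=2)]))
E
```

```text
Rlong [ 0.5486 -0.0248  0.1272] 0.00039398841744077597
Rshort [ 0.63   -0.0882  0.1025] 2.2031757396149883e-05
short [ 0.4762 -0.2651  0.1029] 0.0006260244197624675
long [ 0.4547 -0.3385  0.1287] 0.0009830743897522444
free+ [ 0.6159 -0.0135  0.0463] 0.00209491110730785
free- [ 0.5626 -0.1012  0.0463] 0.0020642984515007123
1530.0
stand ((465.2471618652344, -296.2809753417969), (142.82577514648438, 75.4212646484375), 73.13839721679688)
rack ((588.4097900390625, -56.270416259765625), (130.0611572265625, 129.77272033691406), 10.394282341003418)
[[165 164 165 165 164 166 164 167 166 166 165 167 165 165 166 166]
 [162 164 165 165 165 164 164 164 166 164 165 166 166 166 166 167]
 [164 164 164 157 154 155 153 149 148 150 161 167 165 167 165 167]
 [165 164 161 150 140 140 133 125 117 129 157 164 166 166 168 166]
 [165 165 160 145 125 107  90  84  82 116 155 166 167 167 166 163]
 [165 163 159 145 119  85  61  52  62 110 153 166 165 165 165 165]
 [165 164 159 144 118  84  58  48  57 110 152 164 165 166 167 164]
 [164 164 160 144 116  82  57  48  56 107 153 165 166 165 165 166]
 [164 165 162 145
[... 152 characters left out ...]
60  93 143 161 165 166 166 165]
 [163 166 162 148 127  95  66  57  59  96 144 162 166 166 165 165]
 [165 166 162 148 128  93  65  59  63  97 142 161 166 165 166 168]
 [165 165 163 148 128  95  65  56  56  88 139 163 166 168 167 164]
 [164 165 162 150 134  98  65  57  57  83 133 159 165 166 166 166]
 [164 165 164 152 139 100  71  61  65  90 131 158 165 165 166 165]
 [163 166 165 155 143 108  92  88  89 113 137 158 166 163 167 165]
 [163 164 164 156 145 132 130 130 130 141 150 161 165 166 166 167]
 [165 165 164 160 158 156 156 156 158 157 160 165 165 168 165 166]
 [164 163 164 166 164 167 165 165 164 165 165 166 165 166 166 166]]
slot top@.12 [0.4628 0.249  0.12  ] scene [0.4683 0.251  0.12  ]
```

View pics/z2.png

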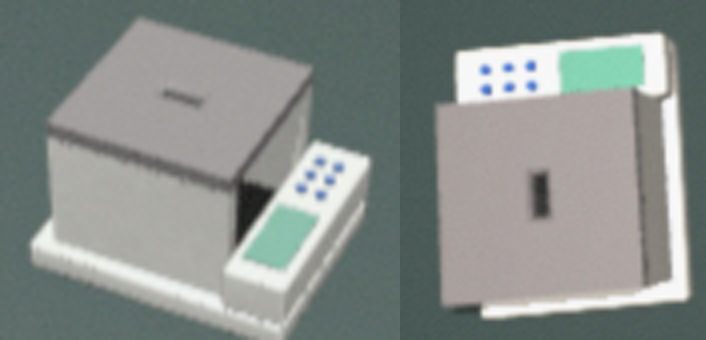

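The picture shows the reader plate with its slot at top pixel (177,272) and scene pixel about (291,129), with the keypad on the world +x side. Now I'll move above the stand.

Emit:
play_rows --translation '[[0.0305,-0.0173,0],[0.0305,-0.0173,0],[0.0305,-0.0173,0],[0.0305,-0.0173,0],[0.0305,-0.0173,0],[0.0305,-0.0173,0],[0.0305,-0.0173,0],[0.0305,-0.0173,0],[0.0305,-0.0173,0],[0.0305,-0.0173,0],[0,0,0],[0,0,0],[0,0,0],[0,0,0],[0,0,0],[0,0,0],[0,0,0],[0,0,0]]' --delta_rot '[[0,0,0],[0,0,0],[0,0,0],[0,0,0],[0,0,0],[0,0,0],[0,0,0],[0,0,0],[0,0,0],[0,0,0],[0,0,7.2],[0,0,7.2],[0,0,7.2],[0,0,7.2],[0,0,7.2],[0,0,7.2],[0,0,0],[0,0,0]]' --grip '[1,1,1,1,1,1,1,1,1,1,1,1,1,1,1,1,1,1]'

```text
clock: 3.9
tool_pos: [0.4764, -0.2654, 0.3028]
eef_rot: [0.99, -0.141, 0.0, 0.0]
contact_force: [-0.5, -0.5, 1.2]
opening: 0.998
finger_force: 0.0
```

```bash
python3 - <<'E'
from h import *
s=r.get_state();print(s["tool_pos"],Ro.from_quat(s["eef_rot"]).as_matrix(),s["q"])
c=cal("wrist");im=r.snapshot("wrist");cv2.imwrite("pics/w1.png",im)
np.save("pics/w1.npy",np.array(c,dtype=object),allow_pickle=True)
for a,p,st,m in blobs(im,(105,150,60),(125,255,255)): print(a,p,st[:4],atz(c,*p,.11))
E
```

```text
[ 0.4764 -0.2654  0.3028] [[ 0.9603 -0.2791  0.0001]
 [-0.2791 -0.9603 -0.    ]
 [ 0.0001  0.     -1.    ]] [ 0.3845  0.5824  0.0637  1.8162 -0.0517  0.7445 -1.3779]Traceback (most recent call last):
  File "<stdin>", line 4, in <module>
ValueError: could not broadcast input array from shape (3,3) into shape (3,)
```

View pics/w1.png

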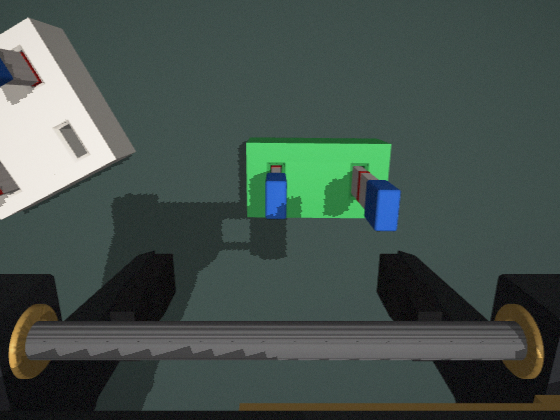

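The wrist view shows the short head at (276,195), centred between the fingers, and the stand edges parallel to the image, so the yaw is right. The long head is at (382,205).

```bash
python3 - <<'E'
from h import *
c=cal("wrist");im=cv2.imread("pics/w1.png");cs,ct=cal("scene"),cal("top")
B=[(a,p,st[:4]) for a,p,st,m in blobs(im,(105,150,60),(125,255,255),200)];print(B)
for k,w,a,b in [("short",(276,195),(152.65,275.41),(407.74,268.22)),("long",(382,205),(111.12,291.15),(445.83,278.29))]:
    w=min((p for _,p,_ in B),key=lambda p:np.hypot(*(p-w)))
    R=[ray(c,*w),ray(cs,*a),ray(ct,*b)]
    print(k,w,*tri(R),tri([R[0],R[1]])[0],tri([R[0],R[2]])[0])
g=cv2.inRange(cv2.cvtColor(im,cv2.COLOR_BGR2HSV),(45,80,30),(80,255,255));g[:155]=0
print("stand",[proj(c,p) for p in [(.4762,-.2651,.119)]],rect_at(c,g,.05))
E
```

```text
[(np.int32(906), array([275.521 , 195.7682]), array([266, 173,  20,  46], dtype=int32)), (np.int32(1544), array([382.0453, 204.9333]), array([365, 180,  36,  51], dtype=int32))]
short [275.521  195.7682] [ 0.4761 -0.2654  0.1028] 0.0008743884745573737 [ 0.4763 -0.2653  0.1029] [ 0.4758 -0.2658  0.1023]
long [382.0453 204.9333] [ 0.4547 -0.3386  0.1289] 0.0011705135287330367 [ 0.4552 -0.3384  0.1293] [ 0.4542 -0.3392  0.1285]
stand [array([274.4466, 201.0468])] ((460.0553894042969, -300.7183837890625), (131.40805053710938, 59.61417007446289), 73.74407958984375)
```

Emit:
play_rows --translation '[[0,0,0.02],[0,0,0.02],[0,0,0.02],[0,0,0.02],[0,0,0.02],[0,0,0.02],[0,0,0.018],[0,0,0.01],[0,0,0],[0,0,0],[0,0,0],[0,0,0],[0,0,0],[0,0,0],[0,0,0],[0,0,0]]' --delta_rot '[[0,0,0],[0,0,0],[0,0,0],[0,0,0],[0,0,0],[0,0,0],[0,0,0],[0,0,0],[0,0,0],[0,0,0],[0,0,0],[0,0,0],[0,0,0],[0,0,0],[0,0,0],[0,0,0]]' --grip '[0.3,0.3,0.3,0.3,0.3,0.3,0.3,0.3,0.3,0.3,-1,-1,-1,-1,-1,-1]' --squeeze 25

```text
clock: 5.95
tool_pos: [0.4764, -0.2654, 0.1548]
eef_rot: [0.99, -0.142, 0.0, 0.0]
contact_force: [-0.9, 0.1, 0.0]
opening: 0.178
finger_force: 25.0
```

Emit:
play_rows --translation '[[0,0,-0.02],[0,0,-0.03],[0,0,-0.03],[0,0,-0.03],[0,0,-0.03],[0,0,-0.02],[0.008,-0.035,0],[0.008,-0.035,0],[0.008,-0.035,0],[0.008,-0.035,0],[0.008,-0.035,0],[0.008,-0.035,0],[0.008,-0.035,0],[0.008,-0.036,0],[0,0,0],[0,0,0],[0,0,0],[0,0,0],[0,0,0],[0,0,0]]' --delta_rot '[[0,0,0],[0,0,0],[0,0,0],[0,0,0],[0,0,0],[0,0,0],[0,0,0],[0,0,0],[0,0,0],[0,0,0],[0,0,0],[0,0,0],[0,0,0],[0,0,0],[0,0,-6.6],[0,0,-6.6],[0,0,-6.6],[0,0,-6.6],[0,0,0],[0,0,0]]' --grip '[-1,-1,-1,-1,-1,-1,-1,-1,-1,-1,-1,-1,-1,-1,-1,-1,-1,-1,-1,-1]'

```text
clock: 8.45
tool_pos: [0.6166, -0.0138, 0.3145]
eef_rot: [0.996, 0.087, -0.0, 0.0]
contact_force: [-0.8, -0.1, -0.5]
opening: 0.181
finger_force: 25.0
```

```bash
python3 - <<'E'
from h import *
s=r.get_state();M=Ro.from_quat(s["eef_rot"]).as_matrix();print(s["tool_pos"],np.degrees(np.arctan2(M[1,0],M[0,0])),s["q"],s["opening"])
c=cal("wrist");im=r.snapshot("wrist");cv2.imwrite("pics/w2.png",im)
S=r.snapshot("scene");cv2.imwrite("pics/s2.png",S);T=r.snapshot("top");cv2.imwrite("pics/t2.png",T)
for n,i in (("w",im),("s",S),("t",T)):
  for a,p,st,m in blobs(i,(105,150,60),(125,255,255),40): print(n,a,p,st[:4])
print([proj(c,p) for p in [(.6159,-.0132,.05),(.5486,-.0248,.127),(.63,-.0882,.102)]])
a=cv2.resize(S[120:290,210:340],(367,480),interpolation=2); cv2.imwrite("pics/z3.png",np.hstack([cv2.resize(im,(400,300)),cv2.resize(S[130:280,200:340],(280,300))]))
print(proj(c,(0.6159,-.0132,.05)))
E
```

```text
[ 0.6166 -0.0138  0.3145] 9.953630604329732 [-0.0342  0.6605 -0.0324  1.5829  0.0255  0.8991 -1.4727] 0.18111396060119048
w 1121 [368.5816 192.198 ] [355 171  29  44]
w 3497 [275.7532 280.2579] [254 237  45  84]
s 3010 [186.7262  34.5944] [104   0 152  85]
s 74 [358.9054   4.2027] [354   0  14  12]
s 2944 [450.0061  24.8302] [368   0 136  58]
s 4443 [532.1603  76.6831] [485   0  75 153]
s 1213 [ 25.3314 117.1303] [ 0 90 59 57]
s 598 [449.01   136.9749] [418 119  62  33]
s 84 [290.1429 165.2976] [288 158   6  17]
s 198 [255.303  204.2273] [248 196  15  17]
s 178 [270.7135 247.5056] [264 240  14  16]
s 206 [111.1942 291.267 ] [102 281  19  22]
t 890 [ 63.5258 148.9494] [ 34 114  45  59]
t 303 [515.4389 194.2409] [499 136  61  80]
t 157 [445.8344 278.2866] [439 271  14  15]
[array([274.2285, 178.5938]), array([273.7707, 281.8688]), array([367.6899, 190.4916])]
[274.2285 178.5938]
```

View pics/w2.png

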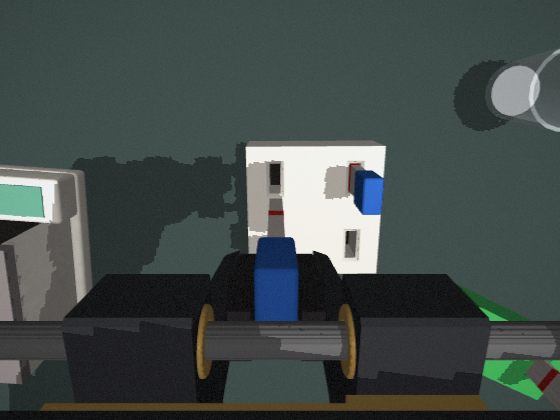

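The wrist view shows the held short paddle in line with the free pocket at (275,178), its band at about (275,212). Next I'll check its x offset before lowering.

```bash
python3 - <<'E'
from h import *
c=cal("wrist");im=cv2.imread("pics/w2.png")
hsv=cv2.cvtColor(im,cv2.COLOR_BGR2HSV)
m=cv2.inRange(hsv,(0,120,60),(8,255,255))|cv2.inRange(hsv,(172,120,60),(180,255,255))
n,l,st,ce=cv2.connectedComponentsWithStats(m); print([(s[:5],x) for s,x in zip(st,ce) if s[4]>15][1:])
M=np.array([[.985,.173,0],[.173,-.985,0],[0,0,-1]])  # tool axes, yaw 9.95
p0=np.array([.6166,-.0138,.1697])
for zz in (.031,.035,.039): print([proj(c,p0+M@[dx,dy,0]+[0,0,zz]) for dx,dy in ((.013,-.004),(.013,.004))])
g=hsv[...,2]
# dark pocket centroid
d=(cv2.cvtColor(im,cv2.COLOR_BGR2GRAY)<75).astype(np.uint8);d[:155]=0;d[200:]=0;d[:,:260]=0;d[:,290:]=0
ys,xs=np.nonzero(d);print(xs.min(),xs.max(),ys.min(),ys.max(),[proj(c,np.array([.6159,-.0132,.05])+M@[dx,dy,0]) for dx,dy in ((.0175,-.0085),(.0175,.0085),(-.0175,-.0085),(-.0175,.0085))])
print(proj(c,p0+M@[.013,0,.075]))
E
```

```text
[(array([349, 164,  10,  27,  37], dtype=int32), array([350.5135, 174.0541])), (array([269, 211,  15,   4,  57], dtype=int32), array([275.6316, 212.5263])), (array([538, 369,  22,  23, 190], dtype=int32), array([547.8316, 379.0053]))]
[array([267.441 , 210.6621]), array([281.9976, 210.6679])]
[array([267.2861, 212.7933]), array([282.1225, 212.7992])]
[array([267.1251, 215.0081]), array([282.2522, 215.014 ])]
270 279 164 184 [array([265.2139, 160.4584]), array([283.3544, 160.468 ]), array([265.4799, 196.6284]), array([283.1241, 196.6361])]
[274.9796 173.7179]
```

Emit:
play_rows --translation '[[0,0,0.025],[0,0,0.025],[0,0,0.025],[0,0,0.025],[0,0,0.01],[0,0,0.008],[0,0,0.008],[0,0,0.008],[0,0,0.008],[0,0,0]]' --delta_rot '[[0,0,0],[0,0,0],[0,0,0],[0,0,0],[0,0,0],[0,0,0],[0,0,0],[0,0,0],[0,0,0],[0,0,0]]' --grip '[-1,-1,-1,-1,-1,-1,-1,-1,-1,-1]'

```text
clock: 9.85
tool_pos: [0.6164, -0.0138, 0.1721]
eef_rot: [0.996, 0.088, -0.001, -0.0]
contact_force: [0.2, 0.0, -1.0]
opening: 0.18
finger_force: 25.0
```

Emit:
play_rows --translation '[[0,0,0.006],[0,0,0.006],[0,0,0.004],[0,0,0],[0,0,0]]' --delta_rot '[[0,0,0],[0,0,0],[0,0,0],[0,0,0],[0,0,0]]' --grip '[-1,-1,-1,-1,-1]'

```text
clock: 10.48
tool_pos: [0.6169, -0.0138, 0.1568]
eef_rot: [0.996, 0.088, 0.0, 0.0]
contact_force: [-1.2, 0.3, -0.7]
opening: 0.18
finger_force: 25.0
```

Emit:
play_rows --translation '[[0,0,0],[0,0,0],[0,0,0],[0,0,0],[0,0,-0.01],[0,0,-0.02],[0,0,-0.03],[0,0,-0.03],[0,0,-0.03],[0,0,-0.03],[0,0,-0.01],[0,0,0],[0,0,0]]' --delta_rot '[[0,0,0],[0,0,0],[0,0,0],[0,0,0],[0,0,0],[0,0,0],[0,0,0],[0,0,0],[0,0,0],[0,0,0],[0,0,0],[0,0,0],[0,0,0]]' --grip '[0,0,0,0,0,0,0,0,0,0,0,0,0]'

```text
clock: 12.1
tool_pos: [0.6161, -0.0138, 0.3155]
eef_rot: [0.996, 0.088, -0.001, -0.0]
contact_force: [0.4, 0.1, 0.5]
opening: 0.499
finger_force: 0.0
```

```bash
python3 - <<'E'
from h import *
s=r.get_state();M=Ro.from_quat(s["eef_rot"]).as_matrix();print(s["tool_pos"],np.degrees(np.arctan2(M[1,0],M[0,0])))
c=cal("wrist");im=r.snapshot("wrist");cv2.imwrite("pics/w3.png",im)
S=r.snapshot("scene");cv2.imwrite("pics/s3.png",S)
cs=cal("scene")
pw=[p for a,p,st,m in blobs(im,(105,150,60),(125,255,255),150)];ps=[p for a,p,st,m in blobs(S,(105,150,60),(125,255,255),100) if 195<p[1]<300]
print(pw,ps)
for a in pw:
  for b in ps:
    p,e=tri([ray(c,*a),ray(cs,*b)])
    if e<.003: print(p,e)
cv2.imwrite("pics/z4.png",np.hstack([cv2.resize(im,(480,360)),cv2.resize(S[185:285,222:310],(317,360),interpolation=2)]))
E
```

```text
[ 0.6161 -0.0138  0.3155] 10.06632495781696
[array([276.0198, 190.0606]), array([368.67, 190.87]), array([275.0539, 281.7708])] [array([255.206 , 204.1307]), array([285.4715, 221.1813]), array([270.7514, 247.5028]), array([111.1159, 291.1546])]
[ 0.6177 -0.0142  0.1046] 0.0007910347027676864
[ 0.6297 -0.0886  0.1032] 0.000646155544858584
[ 0.5491 -0.0257  0.129 ] 0.0005596841936234649
```

View pics/z4.png

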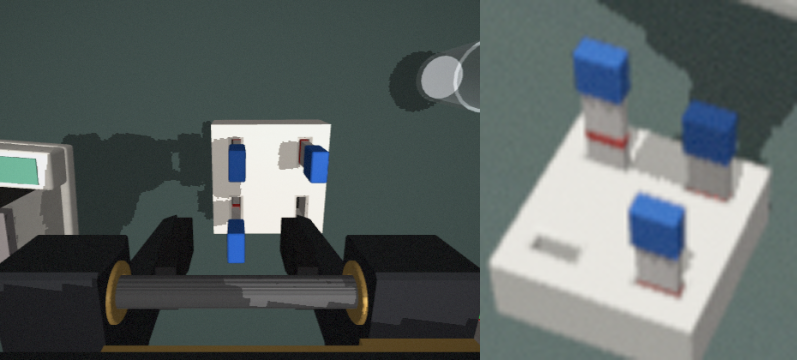

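The picture shows the short paddle seated in the free pocket. Its head triangulates to z 0.105, like its racked twin, and the racked paddles have not moved. Next the long paddle.

Emit:
play_rows --translation '[[0,0,0],[0,0,0],[0,0,0],[0,0,0],[-0.0064,0.0357,0],[-0.0064,0.0357,0],[-0.0064,0.0357,0],[-0.0064,0.0357,0],[-0.0064,0.0357,0],[-0.0064,0.0357,0],[-0.0064,0.0357,0],[-0.0064,0.0357,0],[-0.0064,0.0357,0],[-0.0064,0.0357,0],[0,0,0],[0,0,0]]' --delta_rot '[[0,0,6.6],[0,0,6.6],[0,0,6.6],[0,0,6.6],[0,0,0],[0,0,0],[0,0,0],[0,0,0],[0,0,0],[0,0,0],[0,0,0],[0,0,0],[0,0,0],[0,0,0],[0,0,0],[0,0,0]]' --grip '[0,0,0,0,0,0,0,0,0,0,0,0,0,0,0,0]'

```text
clock: 14.2
tool_pos: [0.4554, -0.3373, 0.3162]
eef_rot: [0.99, -0.142, -0.0, -0.001]
contact_force: [1.0, 0.4, 0.7]
opening: 0.501
finger_force: 0.0
```

```bash
python3 - <<'E'
from h import *
s=r.get_state();M=Ro.from_quat(s["eef_rot"]).as_matrix();print(s["tool_pos"],np.degrees(np.arctan2(M[1,0],M[0,0])))
c=cal("wrist");im=r.snapshot("wrist");cv2.imwrite("pics/w4.png",im);cs=cal("scene")
for a,p,st,m in blobs(im,(105,150,60),(125,255,255),150): print(p,st[:4],tri([ray(c,*p),ray(cs,111.12,291.15)]))
E
```

```text
[ 0.4554 -0.3373  0.3162] -16.290967249221087
[276.7913 202.1775] [267 176  22  49] (array([ 0.4517, -0.337 ,  0.1237]), np.float64(0.0005355377810054752))
```

Emit:
play_rows --translation '[[0,0,0.02],[0,0,0.025],[0,0,0.025],[0,0,0.025],[0,0,0.025],[0,0,0.018],[0,0,0],[0,0,0],[0,0,0],[0,0,0],[0,0,0],[0,0,0],[0,0,0]]' --delta_rot '[[0,0,0],[0,0,0],[0,0,0],[0,0,0],[0,0,0],[0,0,0],[0,0,0],[0,0,0],[0,0,0],[0,0,0],[0,0,0],[0,0,0],[0,0,0]]' --grip '[0,0,0,0,0,0,0,0,-1,-1,-1,-1,-1]' --squeeze 25

```text
clock: 15.88
tool_pos: [0.4551, -0.3385, 0.1791]
eef_rot: [0.99, -0.142, 0.0, 0.0]
contact_force: [0.8, 1.6, 4.0]
opening: 0.176
finger_force: 25.0
```

Emit:
play_rows --translation '[[0,0,-0.015],[0,0,-0.03],[0,0,-0.03],[0,0,-0.03],[0,0,-0.03],[0,0,-0.03],[0,0,0],[0,0,0],[0,0,0],[0,0,0]]' --delta_rot '[[0,0,0],[0,0,0],[0,0,0],[0,0,0],[0,0,0],[0,0,0],[0,0,-7.1],[0,0,-7.1],[0,0,-7.1],[0,0,0]]' --grip '[-1,-1,-1,-1,-1,-1,-1,-1,-1,-1]'

```text
clock: 17.12
tool_pos: [0.4546, -0.3384, 0.3443]
eef_rot: [0.999, 0.042, 0.0, 0.0]
contact_force: [-0.2, -0.3, -1.2]
opening: 0.181
finger_force: 25.0
```

Emit:
play_rows --translation '[[0.002,-0.0225,0],[0.004,-0.0415,0],[0.004,-0.0415,0],[0.004,-0.0415,0],[0.004,-0.0415,0],[0.004,-0.0415,0],[0.004,-0.0415,0],[0.004,-0.0415,0],[0.004,-0.0415,0],[0.004,-0.0415,0],[0.004,-0.0415,0],[0.004,-0.0415,0],[0.004,-0.0415,0],[0.004,-0.0415,0],[0.002,-0.0225,0],[0,0,0],[0,0,0],[0,0,0]]' --delta_rot '[[0,0,0],[0,0,0],[0,0,0],[0,0,0],[0,0,0],[0,0,0],[0,0,0],[0,0,0],[0,0,0],[0,0,0],[0,0,0],[0,0,0],[0,0,0],[0,0,0],[0,0,0],[0,0,0],[0,0,0],[0,0,0]]' --grip '[-1,-1,-1,-1,-1,-1,-1,-1,-1,-1,-1,-1,-1,-1,-1,-1,-1,-1]'

```text
clock: 19.38
tool_pos: [0.4605, 0.2471, 0.3438]
eef_rot: [0.999, 0.042, 0.0, 0.001]
contact_force: [0.7, 0.5, -1.0]
opening: 0.179
finger_force: 25.0
```

```bash
python3 - <<'E'
from h import *
s=r.get_state();M=Ro.from_quat(s["eef_rot"]).as_matrix();print(s["tool_pos"],np.degrees(np.arctan2(M[1,0],M[0,0])),s["opening"],s["q"])
c=cal("wrist");im=r.snapshot("wrist");cv2.imwrite("pics/w5.png",im)
print("slot pred",proj(c,(.463,.249,.12)))
f=s["tool_pos"]-[0,0,.169]
print("band pred",[proj(c,f+M@[.013,dy,0]+[0,0,.06]) for dy in (-.004,.004)],"foot",proj(c,f+M@[.013,0,0]))
# slot in static pictures, subpixel weighted darkness
for n,(x0,x1,y0,y1) in (("top",(167,187,260,284)),("scene",(283,299,123,134))):
    cc=cal(n);g=cv2.imread(f"pics/{n}0.png").mean(2)[y0:y1,x0:x1];w=np.clip(np.median(g)-12-g,0,None)
    ys,xs=np.mgrid[y0:y1,x0:x1];u,v=(w*xs).sum()/w.sum(),(w*ys).sum()/w.sum();print(n,u,v,atz(cc,u,v,.12)); globals()[n]=ray(cc,u,v)
print(tri([top,scene]))
E
```

```text
[0.4605 0.2471 0.3438] 4.786281062448666 0.17916663830013682 [-0.5542  0.4981 -0.0421  1.8249  0.0287  0.8197 -2.098 ]
slot pred [272.6399 184.8118]
band pred [array([266.9172, 213.1518]), array([281.8235, 213.1467])] foot [274.5518 187.698 ]
top 175.80704712620286 271.8828967642527 [0.463  0.2517 0.12  ]
scene 290.19893771125055 129.10284886528245 [0.4667 0.2495 0.12  ]
(array([0.4636, 0.2533, 0.1163]), np.float64(0.0007516791822443685))
```

View pics/w5.png

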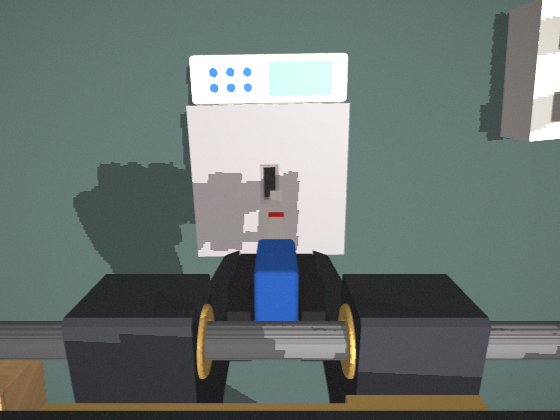

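The picture shows the slot at about (269,183), partly hidden by the blade at (276,205), so the tool is a few mm off towards -y. I'll measure that more closely.

```bash
python3 - <<'E'
from h import *
c=cal("wrist");im=cv2.imread("pics/w5.png");g=cv2.cvtColor(im,cv2.COLOR_BGR2GRAY).astype(int)
print("u",list(range(256,286)))
for v in (168,172,176,180,184,188,192,196): print(v,g[v,256:286])
print("v 158..206");
for u in (263,266,268,270): print(u,g[158:206,u])
# plate top outline -> pose
E1=lambda pts:np.polyfit(*np.array(pts).T,1)
hsv=cv2.cvtColor(im,cv2.COLOR_BGR2HSV)
L=[];R_=[]
for v in range(125,165,4):
    row=g[v]; d=np.diff(row); L.append((v,170+np.argmax(d[170:215])+.5+.5)); R_.append((v,330+np.argmin(d[330:360])+.5+.5))
print(L);print(R_)
T=[(u,95+np.argmin(cv2.GaussianBlur(g.astype(np.float32),(1,3),0)[95:115,u])) for u in range(200,340,15)];print(T)
E
```

```text
u [256, 257, 258, 259, 260, 261, 262, 263, 264, 265, 266, 267, 268, 269, 270, 271, 272, 273, 274, 275, 276, 277, 278, 279, 280, 281, 282, 283, 284, 285]
168 [231 229 230 224 205 199 198 126  56  46  48  49  46  46  44  46  45  45
  43 143 168 170 199 226 232 233 231 231 233 233]
172 [228 229 232 223 206 199 198 141  69  44  43  49  44  46  41  42  47  45
  49 142 164 167 182 224 232 233 232 231 230 231]
176 [231 230 229 225 211 197 199 139  67  47  46  45  46  48  48  49  45  45
  44 109 123 125 131 146 149 150 151 150 150 150]
180 [228 228 228 225 209 153 126 104  65  42  45  44  49  44  47  43  43  46
  44  95 121 124 128 143 150 149 148 148 149 149]
184 [150 150 148 148 138 128 127 106  71  43  40  43  46  42  45  44  45  47
  48  96 121 122 127 142 147 150 149 150 150 149]
188 [146 151 150 149 139 130 128 111  68  48  47  45  48  48  47  46  46  45
  41  96 123 125 132 144 149 151 146 150 147 151]
192 [152 150 149 152 140 132 133 119  75  44  42  43  49  65 142 158 157 159
 157 161 160 156 155 158 157 157 151 151 149 149]
196 [152 149 148 148 140 136 131 120  76  50  51  49  50  
[... 922 characters left out ...]
4(188.0)), (133, np.float64(188.0)), (137, np.float64(189.0)), (141, np.float64(189.0)), (145, np.float64(189.0)), (149, np.float64(190.0)), (153, np.float64(190.0)), (157, np.float64(190.0)), (161, np.float64(191.0))]
[(125, np.float64(349.0)), (129, np.float64(349.0)), (133, np.float64(349.0)), (137, np.float64(349.0)), (141, np.float64(348.0)), (145, np.float64(348.0)), (149, np.float64(348.0)), (153, np.float64(348.0)), (157, np.float64(348.0)), (161, np.float64(348.0))]
[(200, np.int64(105)), (215, np.int64(104)), (230, np.int64(114)), (245, np.int64(103)), (260, np.int64(103)), (275, np.int64(103)), (290, np.int64(103)), (305, np.int64(102)), (320, np.int64(102)), (335, np.int64(102))]
```

```bash
python3 - <<'E'
from h import *
c=cal("wrist");s=r.get_state();M=Ro.from_quat(s["eef_rot"]).as_matrix()
im=cv2.imread("pics/w5.png");g=cv2.GaussianBlur(cv2.cvtColor(im,cv2.COLOR_BGR2GRAY),(1,1),0).astype(float)
def cross(a,x0,th):  # subpixel threshold crossing
    i=np.nonzero(np.diff(np.sign(a-th)))[0][0]; return x0+i+(th-a[i])/(a[i+1]-a[i])
L=[];Rr=[]
for v in range(115,168,2):
    L.append((cross(g[v,175:205],175,150),v)); Rr.append((cross(g[v,335:365],335,150),v))
sl=[(cross(g[v,257:268],257,90),v) for v in range(168,200)]; sr=[(cross(g[v,270:280],270,80),v) for v in range(168,190)]
for n,P in (("L",L),("R",Rr),("sl",sl),("sr",sr)):
    X=np.array([atz(c,*p,.12)[:2] for p in P]);k=np.polyfit(X[:,0],X[:,1],1);print(n,"yaw",np.degrees(np.arctan(k[0])),"y@x=.463",np.polyval(k,.463))
print("slot",atz(c,269.2,183.6,.12)[:2],"mouth",[atz(c,u,v,.12)[:2] for u,v in ((269.2,163.5),(269.2,203.5))])
# measured blade band centre vs predicted
hsv=cv2.cvtColor(im,cv2.COLOR_BGR2HSV);m=cv2.inRange(hsv,(0,120,60),(8,255,255))|cv2.inRange(hsv,(172,120,60),(180,255,255));m[:205]=0;m[225:]=0
ys,xs=np.nonzero(m);print("band px",xs.mean(),ys.mean(),xs.min(),xs.max());f=s["tool_pos"]-[0,0,.169]
b=atz(c,xs.mean(),ys.mean(),f[2]+.06)-M@[.013,0,0];print("paddle at",b,"tcp",s["tool_pos"])
P=b*1;d=np.append(atz(c,269.2,183.6,.12)[:2]-b[:2],0);print("tool-frame shift to slot",M.T@d)
# foot edge
print("foot rows",[(v,cross(g[v,266:275],266,100)) for v in range(192,198)])
print("foot left corner at foot z",[(atz(c,269,191,f[2])[:2]), (f+M@[.012,-.003,0])[:2]])
E
```

```text
Traceback (most recent call last):
IndexError: index 0 is out of bounds for axis 0 with size 0
```

```bash
cat > m.py <<'E'
from h import *
c=cal("wrist");s=r.get_state();M=Ro.from_quat(s["eef_rot"]).as_matrix()
im=cv2.imread("pics/w5.png");g=cv2.cvtColor(im,cv2.COLOR_BGR2GRAY).astype(float)
def cross(a,x0,th):
    i=np.nonzero(np.diff(np.sign(a-th)))[0]
    if len(i)==0: return np.nan
    i=i[0]; return x0+i+(th-a[i])/(a[i+1]-a[i])
L=[(cross(g[v,175:205],175,150),v) for v in range(115,168,2)];Rr=[(cross(g[v,335:365],335,150),v) for v in range(115,168,2)]
sl=[(cross(g[v,257:268],257,90),v) for v in range(168,200)]; sr=[(cross(g[v,270:280],270,80),v) for v in range(168,190)]
for n,P in (("L",L),("R",Rr),("sl",sl),("sr",sr)):
    X=np.array([atz(c,*p,.12)[:2] for p in P if p[0]==p[0]]);k=np.polyfit(X[:,0],X[:,1],1);print(n,len(X),"yaw",np.degrees(np.arctan(k[0])),"y@x=.463",np.polyval(k,.463))
S=atz(c,269.2,183.6,.12)
print("slot",S[:2],"mouth",[atz(c,u,v,.12)[:2] for u,v in ((269.2,163.5),(269.2,203.5))])
hsv=cv2.cvtColor(im,cv2.COLOR_BGR2HSV);m=cv2.inRange(hsv,(0,120,60),(8,255,255))|cv2.inRange(hsv,(172,120,60),(180,255,255));m[:205]=0;m[225:]=0
ys,xs=np.nonzero(m);f=s["tool_pos"]-[0,0,.169]
b=atz(c,xs.mean(),ys.mean(),f[2]+.06)-M@[.013,0,0];print("band px",xs.mean(),ys.mean(),"paddle at",b,"tcp",s["tool_pos"])
print("tool-frame shift to slot",M.T@np.append(S[:2]-b[:2],0))
print("foot left edge",[(v,cross(g[v,266:275],266,100)) for v in range(192,198)],"corner pred",proj(c,f+M@[.012,-.003,0]),proj(c,f+M@[.012,.003,0]))
E
python3 m.py
```

```text
L 27 yaw 5.794993988673748 y@x=.463 0.31751268928101356
R 27 yaw 5.633593073268464 y@x=.463 0.1866618095787108
sl 29 yaw 4.229332428614823 y@x=.463 0.256943018795154
sr 22 yaw 5.794626405351568 y@x=.463 0.24757016743168941
slot [0.4638 0.2523] mouth [array([0.4808, 0.2536]), array([0.4465, 0.2509])]
band px 276.0 214.0 paddle at [0.4601 0.2464 0.2348] tcp [0.4604 0.2473 0.3438]
tool-frame shift to slot [ 0.0042 -0.0055 -0.    ]
foot left edge [(192, np.float64(269.45454545454544)), (193, np.float64(269.44594594594594)), (194, np.float64(269.45205479452056)), (195, np.float64(269.2037037037037)), (196, np.float64(269.1730769230769)), (197, np.float64(268.05263157894734))] corner pred [270.3099 189.1526] [278.9685 189.1496]
```

Emit:
play_rows --translation '[[0.004,-0.005,0],[0,0,0],[0,0,0.015],[0,0,0.015],[0,0,0.01],[0,0,0.005],[0,0,0],[0,0,0]]' --delta_rot '[[0,0,-0.9],[0,0,0],[0,0,0],[0,0,0],[0,0,0],[0,0,0],[0,0,0],[0,0,0]]' --grip '[-1,-1,-1,-1,-1,-1,-1,-1]'

```text
clock: 20.42
tool_pos: [0.464, 0.2543, 0.2991]
eef_rot: [0.999, 0.051, 0.0, -0.0]
contact_force: [-0.1, 0.5, -0.1]
opening: 0.175
finger_force: 25.0
```

```bash
python3 - <<'E'
from h import *
s=r.get_state();M=Ro.from_quat(s["eef_rot"]).as_matrix();print(s["tool_pos"],np.degrees(np.arctan2(M[1,0],M[0,0])),s["contact_force"])
im=r.snapshot("wrist");S=r.snapshot("scene");cv2.imwrite("pics/w6.png",im);cv2.imwrite("pics/s6.png",S)
cv2.imwrite("pics/z6.png",np.hstack([cv2.resize(im[100:260,210:340],(487,600),interpolation=2),cv2.copyMakeBorder(cv2.resize(S[85:155,265:315],(313,438),interpolation=2),0,162,0,0,0)]))
E
```

```text
[0.464  0.2543 0.2991] 5.860170283215082 [-0.0603  0.4769 -0.0854]
```

View pics/z6.png

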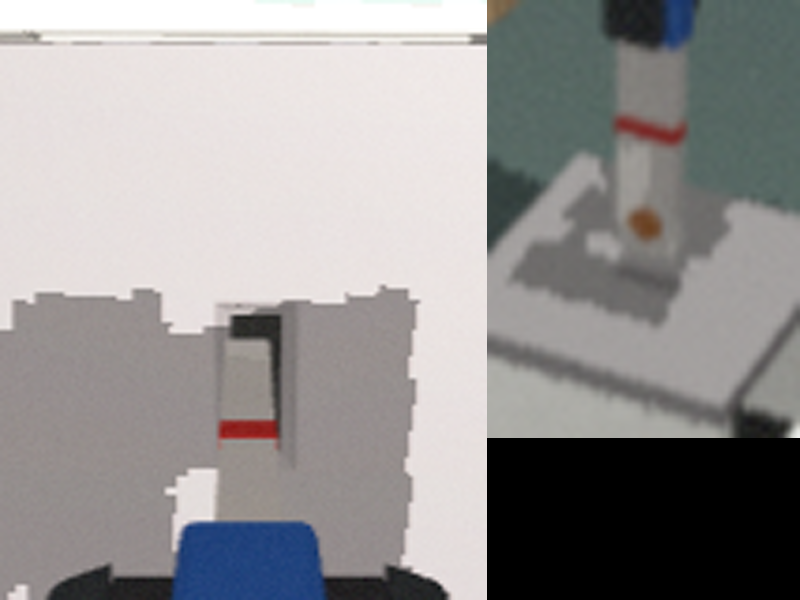

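The crop shows the foot just above the slot. It is centred at crop x 251 and the slot mouth at 257, so it needs about 1 mm towards tool +y.

```bash
python3 - <<'E'
from h import *
s=r.get_state();M=Ro.from_quat(s["eef_rot"]).as_matrix();c=cal("wrist");print(s["tool_pos"],s["contact_force"])
fz=s["tool_pos"][2]-.169
sl=atz(c,210+257/3.75,100+303/3.75,.12);ft=atz(c,210+251/3.75,100+339/3.75,fz)
print(fz,"slot",sl-M@[.017,0,0],"foot",ft-M@[.012,0,0],"shift",M.T@(sl-ft)-[.005,0,0])
bd=atz(c,210+248/3.75,100+430/3.75,fz+.06)-M@[.013,0,0];print("band",bd)
E
```

```text
[0.4639 0.2542 0.2991] [ 1.093   0.6707 -0.4221]
0.13010500728627786 slot [0.4631 0.2516 0.12  ] foot [0.4633 0.2528 0.1301] shift [-0.0004  0.0012  0.0101]
band [0.4633 0.2534 0.1901]
```

Emit:
play_rows --translation '[[0,0.0015,0],[0,0,0],[0,0,0.006],[0,0,0.006],[0,0,0.005],[0,0,0.005],[0,0,0],[0,0,0]]' --delta_rot '[[0,0,0],[0,0,0],[0,0,0],[0,0,0],[0,0,0],[0,0,0],[0,0,0],[0,0,0]]' --grip '[-1,-1,-1,-1,-1,-1,-1,-1]'

```text
clock: 21.52
tool_pos: [0.464, 0.2526, 0.2768]
eef_rot: [0.999, 0.051, 0.0, 0.0]
contact_force: [-0.6, 1.0, -1.1]
opening: 0.176
finger_force: 25.0
```

Emit:
play_rows --translation '[[0,0,0.006],[0,0,0.006],[0,0,0.006],[0,0,0.006],[0,0,0],[0,0,0],[0,0,0]]' --delta_rot '[[0,0,0],[0,0,0],[0,0,0],[0,0,0],[0,0,0],[0,0,0],[0,0,0]]' --grip '[-1,-1,-1,-1,-1,-1,-1]'

```text
clock: 22.4
tool_pos: [0.464, 0.2527, 0.2529]
eef_rot: [0.999, 0.051, 0.0, -0.0]
contact_force: [0.1, -0.3, -1.1]
opening: 0.177
finger_force: 25.0
```

Foot is through the slot with no force. I'll go to the final depth, TCP z about 0.229.

Emit:
play_rows --translation '[[0,0,0.006],[0,0,0.006],[0,0,0.006],[0,0,0.006],[0,0,0],[0,0,0],[0,0,0],[0,0,0]]' --delta_rot '[[0,0,0],[0,0,0],[0,0,0],[0,0,0],[0,0,0],[0,0,0],[0,0,0],[0,0,0]]' --grip '[-1,-1,-1,-1,-1,-1,-1,-1]'

```text
clock: 23.4
tool_pos: [0.464, 0.2527, 0.2289]
eef_rot: [0.999, 0.051, 0.0, -0.0]
contact_force: [-0.8, 0.1, -1.1]
opening: 0.178
finger_force: 25.0
```

```bash
python3 - <<'E'
from h import *
s=r.get_state();M=Ro.from_quat(s["eef_rot"]).as_matrix();c=cal("wrist");print(s["clock"],s["tool_pos"],s["contact_force"],s["moment"],s["finger_force"])
im=r.snapshot("wrist");S=r.snapshot("scene");cv2.imwrite("pics/s7.png",S);cv2.imwrite("pics/w7.png",im)
cs=cal("scene")
for n,i,cc in (("w",im,c),("s",S,cs)):
    hsv=cv2.cvtColor(i,cv2.COLOR_BGR2HSV);m=cv2.inRange(hsv,(0,110,50),(8,255,255))|cv2.inRange(hsv,(172,110,50),(180,255,255))
    nn,l,st,ce=cv2.connectedComponentsWithStats(m)
    print(n,[(list(a[:5]),b) for a,b in zip(st[1:],ce[1:]) if a[4]>4 and (n=="w" or (250<b[0]<330 and b[1]<260))])
    for z in (.116,.12,.124): print(z,proj(cc,np.array([.4635,.252,z])+M@[.013,0,0]),proj(cc,np.array([.4635,.252,z])+M@[.013,.004,0]))
    print([(p,st[:4]) for a,p,st,m in blobs(i,(105,150,60),(125,255,255),100) if 240<p[0]<300 and p[1]>90])
cv2.imwrite("pics/z7.png",np.hstack([cv2.resize(im[130:310,200:350],(500,600),interpolation=2),cv2.resize(S[90:150,265:295],(300,600),interpolation=2)]))
E
```

```text
23.4 [0.464  0.2527 0.2289] [-0.7745  0.0927 -1.0612] [ 0.0445  0.0115 -0.0123] 24.993000766262412
w [([np.int32(268), np.int32(212), np.int32(17), np.int32(5), np.int32(82)], array([275.7073, 214.0366]))]
0.116 [275.7722 212.1315] [283.0814 212.129 ]
0.12 [275.7749 214.2961] [283.2253 214.2936]
0.124 [275.7777 216.546 ] [283.3749 216.5434]
[(array([275.9267, 281.2689]), array([254, 239,  45,  82], dtype=int32))]
s [([np.int32(261), np.int32(6), np.int32(3), np.int32(11), np.int32(13)], array([262.7692,  11.2308])), ([np.int32(264), np.int32(31), np.int32(1), np.int32(5), np.int32(5)], array([264.,  33.])), ([np.int32(257), np.int32(35), np.int32(1), np.int32(5), np.int32(5)], array([257.,  37.])), ([np.int32(286), np.int32(128), np.int32(9), np.int32(4), np.int32(11)], array([290.4545, 129.3636])), ([np.int32(252), np.int32(222), np.int32(11), np.int32(4), np.int32(16)], array([257.125 , 223.5625]))]
0.116 [294.1232 130.8242] [293.4575 131.6607]
0.12 [294.149 129.558] [293.4815 130.394 ]
0.124 [294.1749 128.2848] [293.5056 129.1202]
[(array([255.2289, 204.1194]), array([248, 196,  15,  17], dtype=int32)), (array([285.4011, 221.3529]), array([278, 214,  15,  16], dtype=int32)), (array([270.7135, 247.5056]), array([264, 240,  14,  16], dtype=int32))]
```

View pics/z7.png

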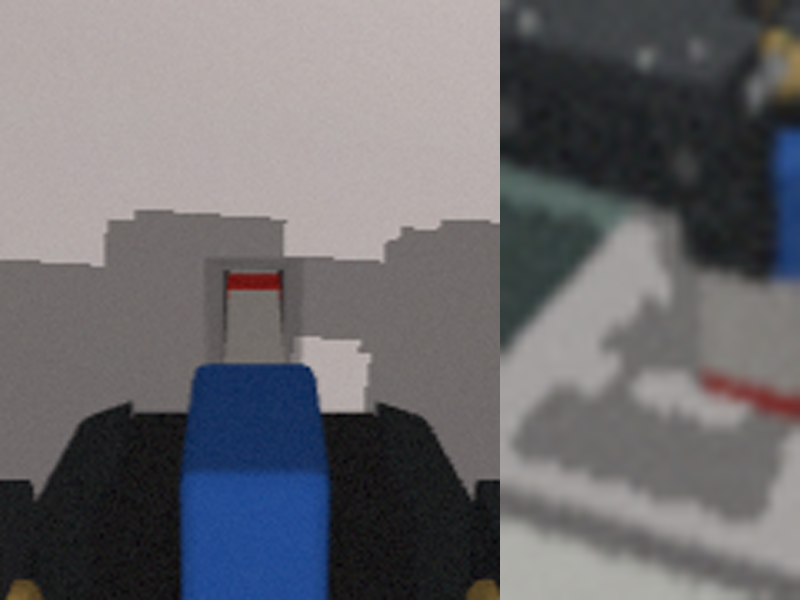

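The blade sits centred in the slot with gaps on both sides. The band is level with the plate (wrist row 214.0, against 214.3 predicted for z = 0.12), and forces are about 1 N.

```bash
python3 -c "
from plant import r
print(r.finish_job())"
```

```text
the job is handed in; nothing more can be done
None
```

The job is handed in: the short paddle is released in the short row's free pocket, and the long one is held upright in the reader slot with its red band level with the plate and about 1 N of contact force; no verdict came back.

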